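# Brace the sugar jar and unscrew its lid

## Robot

A 6-joint arm with a two-finger parallel gripper is mounted at the origin on a cart in front of the work surface, level with it; the furniture and walls round the work are solid. World frame = base frame: x ahead of the robot, y to its left, z up, the work surface at z = 0. Lengths are in m, angles in degrees, forces in N, time in s.
With the tool pointing down it reaches from about 0.25 to 0.725 m from the base axis. Payload 9.7 kg.
Tool frame: the origin (TCP) lies midway between the tips of the shut fingers; the grasp point (between the pads) lies 19 mm behind it; z points along the fingers, y is the line along which they close (so a half turn about z gives the same grasp; the last joint's range is limited). The gripper opens to 85 mm and grips with 20 to 120 N. Pads are 22 mm wide; open, the fingers measure 114 mm over their backs; the gripper's body (76 mm by 85 mm) begins 54 mm behind the grasp point. The pads swing forward as they close: fully open they stand 13 mm farther back than shut.
Start: joints at [-64.744, 4.979, 10.078, 95.1, 0, 90], TCP at [0.235, -0.497, 0.231] pointing down, gripper open.
Joint ranges: [-179.16, 179.16], [-48.56, 103.87], [-65.8, 70.77], [-126.05, 130.52], [-82.76, 87.17], [-180, 180]. Speed limits (degrees/s): [127.2, 127.2, 147.25, 180, 180, 180].

## Interface

Orientations are given as [roll, pitch, yaw] about the fixed x, y, z axes, in that order (R = Rz(yaw) Ry(pitch) Rx(roll)).
In Python, from rig import ctrl gives the robot as it stands.
- The arm moves only by the tool jog_arm, never from a script. Its argument "steps" is a list of rows, each a list of 3 entries, a list of its own where there are three numbers: the shift along the world's x, y, z in cm, then the turn about the world's z in rad, then the opening, from -1 (shut) to 1 (fully open). In form: [[[tx, ty, tz], roll, gripper], ...]. A call has 1 to 10 rows; each row is the pose to reach, as a shift and turn from the pose commanded when the call began; what a row does not reach only later rows make up. A row lasts 1/12 s, in which the tool goes at most 41.7 mm and 7.16 degrees, less where a joint would pass 70% of its speed; a pose out of reach is approached as far as the arm can. A call with a gripper value outside its range is refused whole. The fingers move at their own pace and stop on an object; the grip force is fixed at half the most. Time passes only in rows, so rows that repeat a pose let the fingers close. It gives the time, the measured TCP pose, the force, the opening and the grip force at its end, in the units of the state.
- ctrl.get_state(): the state, without advancing time (a new reading comes with each control period).
- ctrl.capture(name): name is "side" or "top"; returns the picture (400x640x3 uint8, blue, green, red); there is no depth.
- ctrl.calibration(name): a dict with "fov_y" (degrees; the focal length in pixels is half the picture's height over the tangent of half this angle, whatever the lens; pixels are square), "cx", "cy" (the principal point, pixels), "T" (4x4, takes a point from camera to world coordinates). Camera axes: x right, y up, looking along -z (the intrinsics and any distortion apply to the point x, -y, -z); pixel columns grow to the right and rows downward; lengths in m; the calibration is good to about 2 mm. A picture is of the moment at which its call begins. calibration takes no time and is no camera call.
- ctrl.sign_off(): hands the job in; it is judged then, once.
The state is a dict: "t": time; "joint_pos": joint angles; "qvel": joint speeds; "joint_torque": joint torques, N m; "ee_pos": TCP position; "tool_rot": TCP orientation; "ft_force": force on the tool from outside, world axes, zero at the start; "wrist_torque": the same for the moment, N m; "grip_width": finger opening in m; "grasp_force": force on a finger pad.
Only numpy, scipy, OpenCV 4.12 (cv2) and the standard library are available. Lean on these libraries where they do the work, as an engineer would, in place of code of your own. Each camera call takes 0.05 s, during which the arm holds its last target. There are 200 camera calls.

## Task

Stand the square glass jar of sugar lumps in the square pocket of the wooden block, fully down, with its lid still on, so that the block keeps it from turning. Then unscrew the tight metal lid anticlockwise until it comes off its threads, lift it straight up a few centimetres and finish still holding it level just above the mouth of the jar, no longer touching the jar, with the jar still fully down in the block. Leave the other things on the worktop where they are.

Things in the scene. Friction and masses are not known exactly. Their poses are not given: they have to be found in the camera images.
- jar: Loose square glass jar of sugar lumps, 0.3 to 0.5 kg: body 62 x 62 mm (flat sides along its x and y axes), 64 mm high, then a low round shoulder to 69 mm and a round neck 39 mm wide. With the lid on it is 93 mm high. It starts on the worktop; grip it across two flat sides of the body. Origin: centre of its underside, z up.
- lid: Round ribbed metal screw lid, 56 mm in diameter, 20 mm high, 40 g, flat top, on the jar's neck. Origin: centre of its lower edge, about 73 mm above the jar's underside when closed (4 mm above the shoulder, 9 mm above the square body), z up; its axes are marked by nothing. Three lugs inside the lower edge sit under thread lengths on the neck.
- holder: Bracing block of light wood, fixed to the worktop, 114 x 114 mm and 34 mm high, with a square pocket in the middle of its top, 66 x 66 mm with chamfered edges and 28 mm deep (pocket floor 6 mm above the worktop). Sides along its x and y axes; the jar fits in any of its four quarter turns. Origin: centre of its underside, on the worktop.
- mug_1: White cup with a handle, 64 x 91 x 51 mm high, a bystander. Origin: centre of its underside.
- lemon_1: Lemon, 70 x 58 x 56 mm, a bystander. Origin: centre of its underside.
- glass_2: Small drinking glass, 45 mm in diameter, 63 mm high, a bystander. Origin: centre of its underside.
- garlic_1: Garlic bulb, 50 mm, a bystander. Origin: centre of its underside.
- match_box: Match box lying flat, 37 x 56 x 17 mm high, a bystander. Origin: centre of its underside.
- teaspoon_1: Teaspoon, 138 x 29 x 12 mm, a bystander. Origin: centre of its underside.
- egg_timer: Round kitchen timer, 62 mm in diameter, 50 mm high, a bystander. Origin: centre of its underside.
- jar_mouth (a point): Centre of the jar's mouth, 82 mm above its underside; a sprung rubber seal on it rises to 91 mm and keeps the lid tight (16 N; 0.2 to 0.4 N m to turn). Turned anticlockwise from above, the lid is off the threads after 0.5 to 1.1 rad (with the jar's play in the block), then springs up about 3 mm and lifts freely over the next 0.6 rad or so; further on, the lugs meet the next threads.
Mind the look-alikes: they are no part of the job. Leave any green look-alike of the jar alone.

How it is judged (in metres and radians):
On the way, in this order (a step that is already met when the one before it is completed fails the run):
1. the jar stands fully down in the pocket of the block, with the lid still on its threads (x of jar in the frame of holder between -0.004 and 0.004 m and y of jar in the frame of holder between -0.004 and 0.004 m and z of jar in the frame of holder between 0 and 0.01 m and angle between jar's own z axis and vertical below 0.08 rad and z of lid in the frame of jar below 0.0757 m and horizontal distance between lid and jar below 0.005 m and linear speed of jar below 0.03 m/s), for 0.2 s.
2. the lid has come off the threads and is lifted clear of the jar, which is still down in the block (x of jar in the frame of holder between -0.004 and 0.004 m and y of jar in the frame of holder between -0.004 and 0.004 m and z of jar in the frame of holder between 0 and 0.01 m and angle between jar's own z axis and vertical below 0.08 rad and z of lid in the frame of jar above 0.096 m and horizontal distance between lid and jar below 0.03 m), for 0.1 s.
At the end, for the whole second after the job is handed in: Jar upright and fully down in the pocket (4 mm), untouched by the robot; lid held still by the fingers, level (0.2 rad), within 25 mm of the jar's axis, lower edge 3 to 72 mm above the seal's top, off the jar; bystanders within 30 mm of their places (x of jar in the frame of holder between -0.004 and 0.004 m and y of jar in the frame of holder between -0.004 and 0.004 m and z of jar in the frame of holder between 0 and 0.01 m and angle between jar's own z axis and vertical below 0.08 rad and z of lid in the frame of jar between 0.096 and 0.165 m and horizontal distance between lid and jar below 0.025 m and angle between lid's own z axis and vertical below 0.2 rad and contact force between lid and the fingers above 1 N and contact force between lid and jar below 0.1 N and contact force between jar and the arm below 0.1 N and contact force between jar and the fingers below 0.1 N and linear speed of each of lid, jar below 0.03 m/s and distance of each of mug_1, lemon_1, glass_2, garlic_1, match_box, teaspoon_1, egg_timer from where it was at the start of the episode below 0.03 m); the arm keeps its last pose, push and grip.
It fails at once if a bystander is pushed out of its place (not (distance of each of mug_1, lemon_1, glass_2, garlic_1, match_box, teaspoon_1, egg_timer from where it was at the start of the episode below 0.03 m)).
It also fails if it takes over 58 s, if anything falls off the work surface, if the arm or the gripper's body presses on something with over 40 N, if the wrist force passes 120 N, or if a joint passes its speed limit or range.

## Working session

There is one attempt and no reset: what is moved stays moved. The work goes in short steps, Python scripts to look and compute and a tool call to move; the robot and the scene stay as the last step left them, time stands still between calls to the robot, and variables do not carry over. Pictures are saved under pics/ and viewed, at most 10 in all, crops included, and the job is handed in when it is done.

Besides the shell and the picture viewer there is one more tool, called in YAML: its name, and indented under it one key for each argument. jog_arm: Moves the arm, as the interface text tells. Its arguments: {"type":"object","properties":{"steps":{"type":"array"}},"required":["steps"]}

```bash
mkdir -p pics; cat > h.py <<'E'
from rig import ctrl
import numpy as np, cv2
def shot(n,f):
    im=np.array(ctrl.capture(n)); cv2.imwrite('pics/'+f,im); return im
def ray(n,u,v):
    c=ctrl.calibration(n); f=200/np.tan(np.radians(c['fov_y'])/2); T=np.array(c['T'])
    d=T[:3,:3]@np.array([(u-c['cx'])/f,-(v-c['cy'])/f,-1]); return T[:3,3],d
def plane(n,u,v,z):
    o,d=ray(n,u,v); return o+d*(z-o[2])/d[2]
def proj(n,p):
    c=ctrl.calibration(n); f=200/np.tan(np.radians(c['fov_y'])/2); T=np.array(c['T'])
    q=T[:3,:3].T@(np.array(p)-T[:3,3]); return c['cx']-f*q[0]/q[2], c['cy']+f*q[1]/q[2]
E
python3 - <<'E'
from h import *
for n in('side','top'):
    shot(n,n+'0.png'); print(n,ctrl.calibration(n))
print(ctrl.get_state())
E
```

```text
side {'fov_y': 49.41244434778979, 'cx': 319.90952214443826, 'cy': 194.98300767534394, 'T': array([[-0.99558327,  0.02844625, -0.08946937,  0.4282267 ],
       [-0.09159729, -0.50330932,  0.85923784,  0.95429646],
       [-0.02058868,  0.86363797,  0.50369194,  0.69713146],
       [ 0.        ,  0.        ,  0.        ,  1.        ]])}
top {'fov_y': 48.15481045612654, 'cx': 320.71206855949583, 'cy': 198.07498333549566, 'T': array([[ 0.0108744 ,  0.99531195, -0.0961034 ,  0.42746495],
       [-0.99980917,  0.00926282, -0.01719951, -0.07519994],
       [-0.01622869,  0.0962721 ,  0.99522275,  1.14762058],
       [ 0.        ,  0.        ,  0.        ,  1.        ]])}
{'t': 0.1, 'joint_pos': array([-6.47444485e+01,  5.00906249e+00,  1.00393655e+01,  9.51000097e+01,
       -2.21679889e-05,  8.99998203e+01]), 'qvel': array([ 0.02370686, -0.15752625,  0.21822403,  0.06050499, -0.10635324,
       -0.07037784]), 'joint_torque': array([ 3.90326131e-04, -5.21560514e+01,  4.65652907e+01,  1.60229841e-02,
        5.52224617e-05,  8.02276048e-06]), 'ee_pos': array([ 0.23457323, -0.4972418 ,  0.23064661]), 'tool_rot': array([-1.79930293e+02,  2.19493339e-05,  2.52557312e+01]), 'ft_force': array([0.07187349, 1.02650382, 0.54843668]), 'wrist_torque': array([-0.01855293, -0.06662213, -0.01710397]), 'grasp_force': 0.0, 'grip_width': 0.08514804526135093}
```

View pics/top0.png

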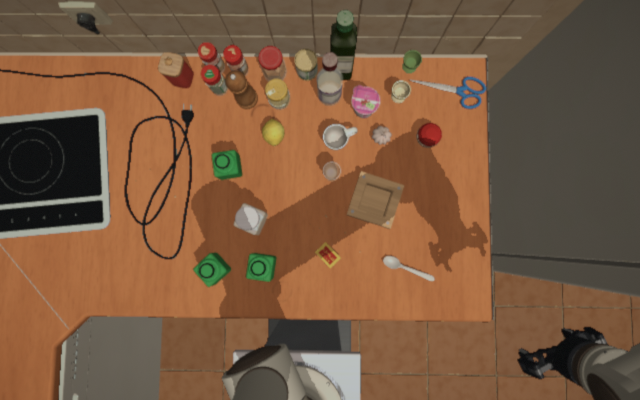

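View pics/side0.png

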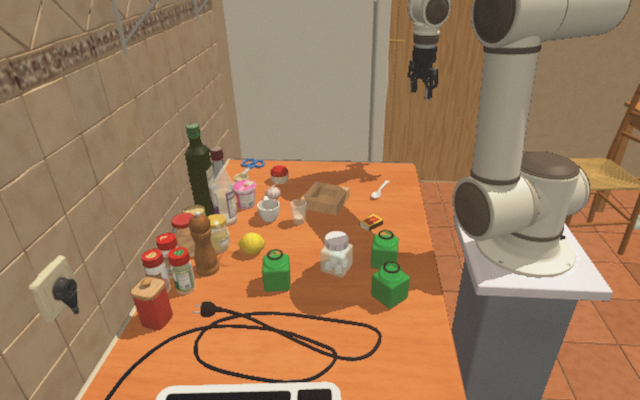

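Top view: the jar is the clear/white square one with the grey lid at about (250,220) (side: (337,252)). The look-alikes are the green jars at top (226,163), (211,269) and (261,267). I choose the clear one. The block is at top (376,199). Here is a close crop to check the choice.

```bash
python3 - <<'E'
from h import *
t=cv2.imread('pics/top0.png'); s=cv2.imread('pics/side0.png')
a=cv2.resize(t[195:245,225:275],(400,400),interpolation=cv2.INTER_CUBIC)
b=cv2.resize(s[225:285,307:367],(400,400),interpolation=cv2.INTER_CUBIC)
c=cv2.resize(t[165:235,340:410],(400,400),interpolation=cv2.INTER_CUBIC)
cv2.imwrite('pics/crop.png',cv2.resize(np.hstack([a,b]),(800,400)))
cv2.imwrite('pics/crop2.png',c)
# jar mask: low saturation
hsv=cv2.cvtColor(t,cv2.COLOR_BGR2HSV); m=((hsv[...,1]<70)&(hsv[...,2]>90)).astype(np.uint8)*255
r=np.zeros_like(m); r[195:245,225:275]=m[195:245,225:275]
cs,_=cv2.findContours(r,0,1)
k=max(cs,key=cv2.contourArea); print(cv2.contourArea(k),cv2.minAreaRect(k),cv2.boundingRect(k))
print(proj('top',[.4,-.07,0]))
E
```

```text
617.5 ((249.02578735351562, 218.56700134277344), (28.328161239624023, 24.57137680053711), 23.96249008178711) (234, 204, 32, 31)
(np.float64(325.86767499497455), np.float64(252.18558837204216))
```

View pics/crop.png

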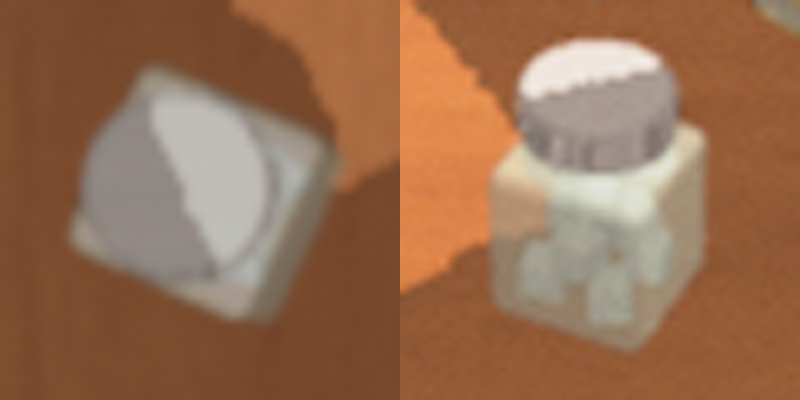

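View pics/crop2.png

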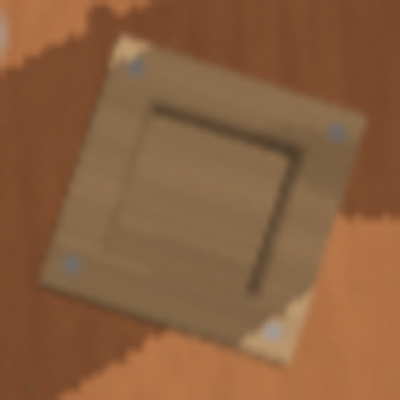

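```bash
cat > m1.py <<'E'
from h import *
P=lambda n,u,v,z:plane(n,u,v,z)[:2]
L=P('top',246.9,218.4,.093); print('lid top/side',L,P('side',336.6,237.4,.093))
jt=np.array([P('top',*q,.064) for q in [(243.75,203.5),(266.9,214.4)]]); d=jt[1]-jt[0]
print('jar far edge',jt,np.linalg.norm(d),np.degrees(np.arctan2(d[1],d[0])))
jb=np.array([P('top',*q,.0) for q in [(266.9,214.4),(258.1,235.25)]]); d=jb[1]-jb[0]
print('jar base edge',np.linalg.norm(d),np.degrees(np.arctan2(d[1],d[0])))
H=np.array([P('top',340+x/5.714,165+y/5.714,.034) for x,y in [(118,35),(365,118),(290,365),(40,285)]])
print('holder',H.mean(0))
S=np.array([P('top',340+x/5.714,165+y/5.714,.034) for x,y in [(135,68),(337,132),(274,331),(71,265)]])
print('screws',S.mean(0))
for A in(H,S):
  for i in range(4):
    d=A[(i+1)%4]-A[i]; print(np.linalg.norm(d),np.degrees(np.arctan2(d[1],d[0]))%90)
for n,u,v,z in [('mug',336,136,.05),('glass',331,171,.03),('match',328,255,.017),('g1',226,163,.09),('g2',211,269,.09),('g3',261,267,.09),('spoon',392,262,.01)]: print(n,P('top',u,v,z))
E
python3 m1.py
```

```text
lid top/side [0.47941952 0.11697621] [0.47796122 0.11939981]
jar far edge [[0.51707917 0.13093063]
 [0.49105366 0.07380903]] 0.06277105166317443 -114.49477164833912
jar base edge 0.05778814415738657 158.27908634264656
holder [ 0.53140172 -0.19278505]
screws [ 0.53206942 -0.19323963]
0.11374659528508656 71.66104536515914
0.11314236235603821 72.951656292514
0.1135691779886927 72.76769528896283
0.11533979202361988 73.0257458999061
0.09241969998675195 72.695168681946
0.09155450643004008 72.3302704390772
0.09244411095309295 72.47156630096904
0.09119389717029476 72.31393242669104
mug [ 0.68947853 -0.09270315]
glass [ 0.60424982 -0.0810959 ]
match [ 0.39346149 -0.07548993]
g1 [0.61207378 0.17140386]
g2 [0.35991706 0.19885478]
g3 [0.3659515  0.08131967]
spoon [ 0.37762281 -0.23643434]
```

jog_arm:
  steps:
    - [[24.4,61.5,-5],0.72,1]
    - [[24.4,61.5,-5],0.72,1]
    - [[24.4,61.5,-5],0.72,1]
    - [[24.4,61.5,-5],0.72,1]
    - [[24.4,61.5,-5],0.72,1]
    - [[24.4,61.5,-5],0.72,1]
    - [[24.4,61.5,-5],0.72,1]
    - [[24.4,61.5,-5],0.72,1]
    - [[24.4,61.5,-5],0.72,1]
    - [[24.4,61.5,-5],0.72,1]

```text
t: 0.93
ee_pos: [0.3879, -0.1092, 0.1997]
tool_rot: [180.0, -0.0, 66.5]
ft_force: [1.7, -1.2, 0.5]
grip_width: 0.0853
grasp_force: 0.0
```

jog_arm:
  steps:
    - [[8.5,21,-2],0,1]
    - [[8.5,21,-2],0,1]
    - [[8.5,21,-2],0,1]
    - [[8.5,21,-2],0,1]
    - [[8.5,21,-2],0,1]
    - [[8.5,21,-2],0,1]
    - [[8.5,21,-2],0,1]
    - [[8.5,21,-2],0,1]
    - [[8.5,21,-2],0,1]
    - [[8.5,21,-2],0,1]

```text
t: 1.77
ee_pos: [0.4727, 0.0978, 0.1801]
tool_rot: [180.0, 0.0, 66.4]
ft_force: [1.1, -0.4, 0.3]
grip_width: 0.0854
grasp_force: 0.0
```

```bash
python3 - <<'E'
from h import *
s=ctrl.get_state(); print(s['ee_pos'],s['joint_pos'],s['tool_rot'])
E
```

```text
[0.47265185 0.0978281  0.18005624] [ 1.16991013e+01 -4.98362809e+00 -5.56385696e+00  8.94163891e+01
 -8.98935512e-03  1.25257755e+02] [1.79992049e+02 5.38808122e-03 6.64413453e+01]
```

jog_arm:
  steps:
    - [[0.6,2.0,0],0,1]
    - [[0.6,2.0,-3],0,1]
    - [[0.6,2.0,-6],0,1]
    - [[0.6,2.0,-8],0,1]
    - [[0.6,2.0,-10],0,1]
    - [[0.6,2.0,-12],0,1]
    - [[0.6,2.0,-13.5],0,1]
    - [[0.6,2.0,-14.5],0,1]
    - [[0.6,2.0,-15],0,1]
    - [[0.6,2.0,-15],0,1]

```text
t: 2.6
ee_pos: [0.4785, 0.1181, 0.0294]
tool_rot: [-180.0, 0.0, 66.4]
ft_force: [-0.1, 0.0, 0.4]
grip_width: 0.0854
grasp_force: 0.0
```

```bash
python3 - <<'E'
from h import *
a=shot('side','s1.png'); b=shot('top','t1.png')
cv2.imwrite('pics/c1.png',np.hstack([cv2.resize(a[185:305,277:397],(400,400),interpolation=2),cv2.resize(b[180:260,205:285],(400,400),interpolation=2)]))
E
```

```text
(no output)
```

View pics/c1.png

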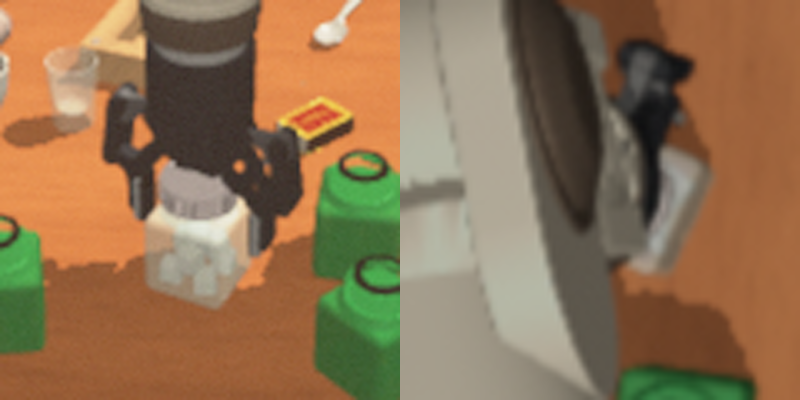

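The fingers straddle the jar body, one pad on each side at crop (140,195) and (262,225), clear of the green jars. Closing.

jog_arm:
  steps:
    - [[0,0,0],0,-1]
    - [[0,0,0],0,-1]
    - [[0,0,0],0,-1]
    - [[0,0,0],0,-1]
    - [[0,0,0],0,-1]
    - [[0,0,0],0,-1]
    - [[0,0,0],0,-1]
    - [[0,0,0],0,-1]

```text
t: 3.37
ee_pos: [0.4798, 0.1188, 0.0313]
tool_rot: [179.9, -0.1, 66.5]
ft_force: [0.4, -1.9, 6.1]
grip_width: 0.0609
grasp_force: 63.7
```

jog_arm:
  steps:
    - [[0,0,1],0,-1]
    - [[0,0,3],0,-1]
    - [[0,0,6],0,-1]
    - [[0,0,9],0,-1]
    - [[0,0,9],0,-1]
    - [[0,0,9],0,-1]

```text
t: 3.87
ee_pos: [0.4797, 0.1191, 0.1215]
tool_rot: [179.9, -0.1, 66.5]
ft_force: [-0.6, 0.2, -6.1]
grip_width: 0.061
grasp_force: 65.1
```

jog_arm:
  steps:
    - [[0.5,-3,0],0.02,-1]
    - [[1,-6,0],0.04,-1]
    - [[1.6,-9.5,0],0.06,-1]
    - [[2.2,-13,0],0.08,-1]
    - [[2.8,-17,0],0.1,-1]
    - [[3.5,-21,0],0.105,-1]
    - [[4.1,-25,0],0.105,-1]
    - [[4.7,-28,0],0.105,-1]
    - [[5.1,-30.5,0],0.105,-1]
    - [[5.2,-31.2,0],0.105,-1]

```text
t: 4.7
ee_pos: [0.5301, -0.1964, 0.1175]
tool_rot: [-179.8, 0.0, 72.4]
ft_force: [-0.8, 1.7, -5.9]
grip_width: 0.0611
grasp_force: 65.2
```

jog_arm:
  steps:
    - [[0,0,-1],0,-1]
    - [[0,0,-2],0,-1]
    - [[0,0,-2.5],0,-1]
    - [[0,0,-2.5],0,-1]

```text
t: 5.03
ee_pos: [0.5296, -0.1916, 0.0923]
tool_rot: [-179.8, -0.0, 72.6]
ft_force: [0.2, -0.7, -4.9]
grip_width: 0.0608
grasp_force: 65.3
```

```bash
python3 - <<'E'
from h import *
a=shot('side','s2.png'); b=shot('top','t2.png')
s=ctrl.get_state(); print(s['ee_pos'],s['tool_rot'])
print(proj('side',[.532,-.193,.034]),proj('top',[.532,-.193,.034]))
cv2.imwrite('pics/c2.png',np.hstack([cv2.resize(a[140:230,280:370],(400,400),interpolation=2),cv2.resize(b[160:240,335:415],(400,400),interpolation=2)]))
E
```

```text
[ 0.53058665 -0.19206719  0.09439714] [-1.79942158e+02 -9.27467246e-03  7.26075592e+01]
(np.float64(324.9553060185104), np.float64(192.4673718359928)) (np.float64(375.6357944315424), np.float64(199.78169464787138))
```

View pics/c2.png

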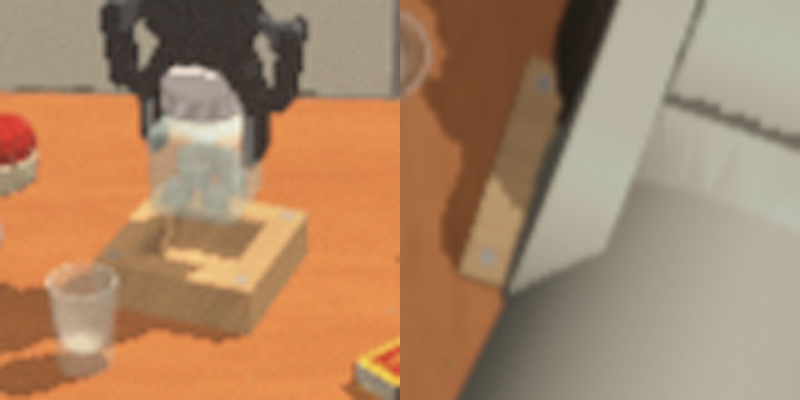

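The jar hangs over the pocket, with its base at about side (321,188) and its lid at about (325,158). I'll check that lid position against the tool axis.

```bash
python3 - <<'E'
from h import *
s=ctrl.get_state(); p=s['ee_pos']; print(p)
a=cv2.imread('pics/s2.png'); z=p[2]+.062
print('expected',proj('side',[p[0],p[1],z]),proj('side',[p[0],p[1],z-.02]))
hsv=cv2.cvtColor(a,cv2.COLOR_BGR2HSV); print(hsv[150:172:3,312:340:3,2]); print(hsv[164,305:345,2])
print(plane('side',325.2,158,z))
# block from side view, top corners
H=np.array([plane('side',280+x/4.444,140+y/4.444,.034)[:2] for x,y in[(308,222),(240,282),(112,256),(288,215)]])
print(H)
from itertools import combinations
print('opp screws mid',plane('side',280+(112+288)/2/4.444,140+(256+215)/2/4.444,.034))
E
```

```text
[ 0.53058665 -0.19206719  0.09439714]
expected (np.float64(324.7933154516134), np.float64(156.2363549235468)) (np.float64(324.8949939626296), np.float64(162.42384377318086))
[[165  97  61  60  64  60  60  63  64 165]
 [163  60  56  62  61  63  61  58  65 150]
 [ 62  62 198 221 219 213  77  63  68 139]
 [ 65  68 171 172 172 171 168  63  63  68]
 [ 66  65 141 163 161 162 163 131  65  66]
 [ 84  60 144 160 157 146 173 188  61  65]
 [ 78 168 207 225 215 219 236 235 105  64]
 [167 123 191 212 208 219 233 226 106  61]]
[228 226 226 226 224 224 162  80 116  99  61 113 146 147 159 175 167 152
 144 153 161 162 152 147 157 167 165 171 174 129  75  61  64  62  62  63
  65  64  77 157]
[ 0.52843393 -0.18022751  0.15639714]
[[ 0.45832475 -0.21266276]
 [ 0.50028134 -0.13023626]
 [ 0.58869728 -0.15887202]
 [ 0.47256754 -0.22177535]]
opp screws mid [ 0.53158782 -0.18980618  0.034     ]
```

jog_arm:
  steps:
    - [[0.15,0.1,-1],0,-1]
    - [[0.15,0.1,-2],0,-1]
    - [[0.15,0.1,-2.6],0,-1]
    - [[0.15,0.1,-3.0],0,-1]
    - [[0.15,0.1,-3.3],0,-1]
    - [[0.15,0.1,-3.6],0,-1]
    - [[0.15,0.1,-3.9],0,-1]
    - [[0.15,0.1,-3.9],0,-1]

```text
t: 5.8
ee_pos: [0.5322, -0.1922, 0.0554]
tool_rot: [-180.0, -0.0, 72.5]
ft_force: [0.1, -0.2, -5.2]
grip_width: 0.0613
grasp_force: 65.4
```

jog_arm:
  steps:
    - [[0,0,-0.4],0,-1]
    - [[0,0,-0.8],0,-1]
    - [[0,0,-1.2],0,-1]
    - [[0,0,-1.5],0,-1]
    - [[0,0,-1.8],0,-1]
    - [[0,0,-1.8],0,-1]
    - [[0,0,-1.8],0,-1]

```text
t: 6.38
ee_pos: [0.5323, -0.1922, 0.0378]
tool_rot: [-180.0, -0.0, 72.5]
ft_force: [-0.7, -0.2, -5.7]
grip_width: 0.0611
grasp_force: 65.1
```

jog_arm:
  steps:
    - [[0,0,-0.1],0,-1]
    - [[0,0,-0.15],0,-1]
    - [[0,0,-0.15],0,-1]
    - [[0,0,-0.15],0,-1]

```text
t: 6.72
ee_pos: [0.5325, -0.1923, 0.0373]
tool_rot: [180.0, 0.0, 72.5]
ft_force: [-3.5, 1.9, 5.6]
grip_width: 0.0612
grasp_force: 66.3
```

jog_arm:
  steps:
    - [[0,0,0],0,1]
    - [[0,0,0],0,1]
    - [[0,0,0],0,1]
    - [[0,0,0],0,1]
    - [[0,0,1.5],0,1]
    - [[0,0,3.7],0,1]
    - [[0,0,3.7],0,1]
    - [[0,0,3.7],0,1]

```text
t: 7.38
ee_pos: [0.5332, -0.1925, 0.0746]
tool_rot: [179.9, 0.0, 72.5]
ft_force: [-0.0, 0.0, 0.3]
grip_width: 0.0852
grasp_force: 0.0
```

```bash
python3 - <<'E'
from h import *
a=shot('side','s3.png'); s=ctrl.get_state(); print(s['ee_pos'],s['grip_width'],s['ft_force'])
cv2.imwrite('pics/c3.png',cv2.resize(a[130:230,275:375],(600,600),interpolation=2))
E
```

```text
[ 0.53264368 -0.19232476  0.07347029] 0.08530448377933537 [-0.51799544  0.18756203 -1.27792956]
```

View pics/c3.png

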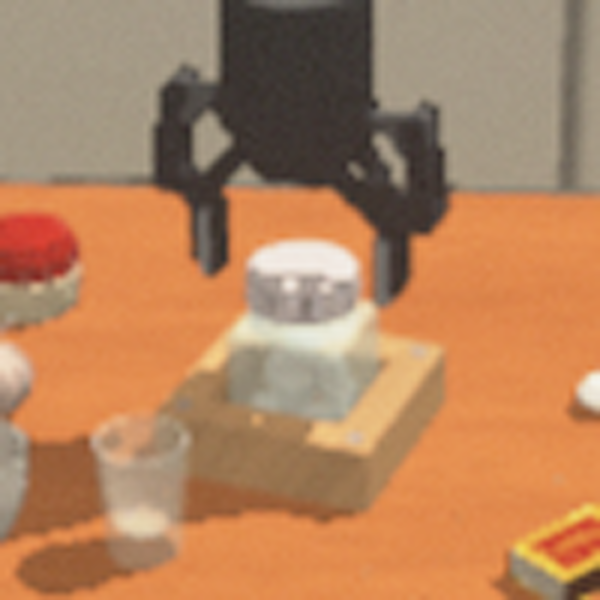

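The jar sits squarely in the pocket with its lid on. The lid is at crop (303,280), between the open fingers at (210,240) and (390,265). I'll close on the lid here.

jog_arm:
  steps:
    - [[0,0,-0.2],0,-1]
    - [[0,0,-0.2],0,-1]
    - [[0,0,-0.2],0,-1]
    - [[0,0,-0.2],0,-1]
    - [[0,0,-0.2],0,-1]
    - [[0,0,-0.2],0,-1]
    - [[0,0,-0.2],0,-1]
    - [[0,0,-0.2],0,-1]
    - [[0,0,-0.2],0,-1]

```text
t: 8.18
ee_pos: [0.532, -0.1921, 0.0709]
tool_rot: [-179.9, -0.0, 72.5]
ft_force: [-0.7, 0.7, -4.8]
grip_width: 0.0544
grasp_force: 64.1
```

```bash
python3 - <<'E'
from h import *
s=ctrl.get_state(); print(s['ee_pos'],s['wrist_torque'],s['ft_force'])
E
```

```text
[ 0.53198646 -0.19206687  0.07090535] [ 0.01561605 -0.03512314  0.00238017] [-0.6788084   0.67840128 -4.7695853 ]
```

jog_arm:
  steps:
    - [[0,0,-0.1],0,-1]
    - [[0,0,-0.1],0.1,-1]
    - [[0,0,-0.1],0.2,-1]
    - [[0,0,-0.1],0.3,-1]
    - [[0,0,-0.1],0.4,-1]
    - [[0,0,-0.1],0.4,-1]

```text
t: 8.68
ee_pos: [0.5325, -0.1924, 0.0708]
tool_rot: [180.0, 0.0, 95.7]
ft_force: [-0.7, -1.2, -1.2]
grip_width: 0.0549
grasp_force: 64.4
```

```bash
python3 - <<'E'
from h import *
s=ctrl.get_state(); print(s['ee_pos'],s['wrist_torque'],s['ft_force'])
E
```

```text
[ 0.53247856 -0.19239023  0.07076944] [-0.27572442  0.32964163  0.10290285] [-0.678072   -1.22599654 -1.20373595]
```

jog_arm:
  steps:
    - [[0,0,0],0.1,-1]
    - [[0,0,0],0.15,-1]
    - [[0,0,0],0.15,-1]

```text
t: 8.93
ee_pos: [0.5326, -0.1924, 0.071]
tool_rot: [180.0, 0.0, 104.0]
ft_force: [0.0, 0.4, 1.4]
grip_width: 0.0547
grasp_force: 64.6
```

jog_arm:
  steps:
    - [[0,0,0],0.1,-1]
    - [[0,0,0],0.15,-1]
    - [[0,0,0],0.15,-1]

```text
t: 9.18
ee_pos: [0.5329, -0.1925, 0.0715]
tool_rot: [179.9, 0.1, 112.6]
ft_force: [-1.1, -0.8, 4.5]
grip_width: 0.0548
grasp_force: 65.0
```

```bash
python3 - <<'E'
from h import *
s=ctrl.get_state(); print(s['ee_pos'],s['wrist_torque'],s['ft_force'])
E
```

```text
[ 0.5328952  -0.19251928  0.0714967 ] [-0.17005272  0.25645264  0.1256187 ] [-1.07369759 -0.83560816  4.47059896]
```

jog_arm:
  steps:
    - [[0,0,0],0.08,-1]
    - [[0,0,0],0.12,-1]
    - [[0,0,0],0.12,-1]

```text
t: 9.43
ee_pos: [0.5332, -0.1925, 0.0719]
tool_rot: [179.9, 0.1, 119.4]
ft_force: [-0.4, 1.1, 7.5]
grip_width: 0.055
grasp_force: 65.2
```

```bash
python3 - <<'E'
from h import *
s=ctrl.get_state(); print(s['ee_pos'],s['wrist_torque'],s['ft_force'])
E
```

```text
[ 0.53317724 -0.19253825  0.07190309] [-0.10122711  0.28874795  0.10254461] [-0.43033372  1.12620637  7.45381499]
```

jog_arm:
  steps:
    - [[0,0,0],0.08,-1]
    - [[0,0,0],0.12,-1]
    - [[0,0,0],0.12,-1]

```text
t: 9.68
ee_pos: [0.5335, -0.1926, 0.0726]
tool_rot: [179.9, 0.2, 126.3]
ft_force: [-1.8, 0.1, 12.4]
grip_width: 0.0548
grasp_force: 65.6
```

jog_arm:
  steps:
    - [[0,0,0],0.08,-1]
    - [[0,0,0],0.12,-1]
    - [[0,0,0],0.12,-1]

```text
t: 9.93
ee_pos: [0.5336, -0.1926, 0.0727]
tool_rot: [179.9, 0.2, 133.1]
ft_force: [-0.2, 0.9, 11.9]
grip_width: 0.0546
grasp_force: 65.6
```

```bash
python3 - <<'E'
from h import *
s=ctrl.get_state(); print(s['ee_pos'],s['wrist_torque'],s['ft_force'])
E
```

```text
[ 0.53355391 -0.19255686  0.07266433] [0.10327144 0.35751739 0.05643037] [-0.15185502  0.88424501 11.94691541]
```

The force levelled off near 12 N and the torque dropped, so the lid is off its threads. Next is a cautious lift.

jog_arm:
  steps:
    - [[0,0,0.1],0.06,-1]
    - [[0,0,0.3],0.06,-1]
    - [[0,0,0.4],0.06,-1]
    - [[0,0,0.4],0.06,-1]

```text
t: 10.27
ee_pos: [0.5325, -0.1922, 0.0745]
tool_rot: [180.0, 0.0, 136.5]
ft_force: [-0.6, -0.4, -0.4]
grip_width: 0.0549
grasp_force: 64.4
```

jog_arm:
  steps:
    - [[0,0,0.3],0,-1]
    - [[0,0,0.5],0,-1]
    - [[0,0,0.5],0,-1]
    - [[0,0,0.5],0,-1]

```text
t: 10.6
ee_pos: [0.5325, -0.1923, 0.0794]
tool_rot: [180.0, 0.0, 136.7]
ft_force: [0.8, 0.1, -0.5]
grip_width: 0.0547
grasp_force: 64.4
```

jog_arm:
  steps:
    - [[0,0,1],0,-1]
    - [[0,0,2],0,-1]
    - [[0,0,3],0,-1]
    - [[0,0,4],0,-1]
    - [[0,0,4.5],0,-1]
    - [[0,0,4.5],0,-1]
    - [[0,0,4.5],0,-1]
    - [[0,0,4.5],0,-1]
    - [[0,0,4.5],0,-1]
    - [[0,0,4.5],0,-1]

```text
t: 11.43
ee_pos: [0.5321, -0.1921, 0.1238]
tool_rot: [-180.0, -0.1, 136.7]
ft_force: [0.0, 0.4, -0.4]
grip_width: 0.0545
grasp_force: 64.4
```

```bash
python3 - <<'E'
from h import *
a=shot('side','s4.png'); s=ctrl.get_state(); print(s['ee_pos'],s['grip_width'],s['ft_force'],s['grasp_force'])
cv2.imwrite('pics/c4.png',cv2.resize(a[130:230,275:375],(600,600),interpolation=2))
E
```

```text
[ 0.53215239 -0.1921559   0.12388959] 0.05460225526582813 [ 0.87909879 -1.05092377 -0.53081831] 64.39621657133102
```

View pics/c4.png

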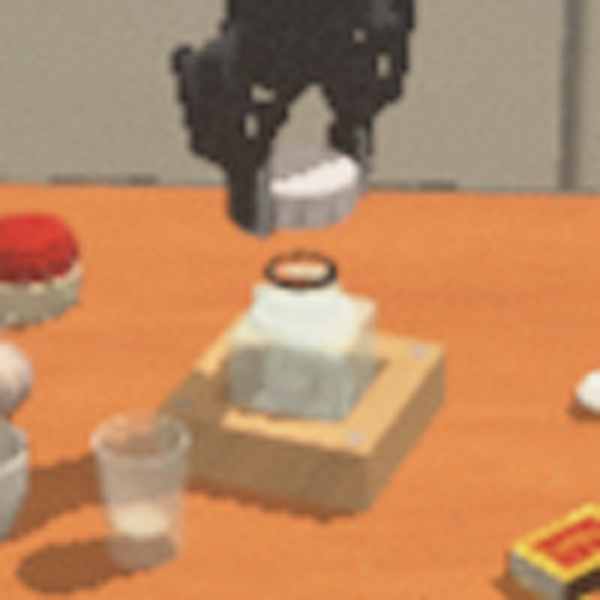

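The lid is held level at crop (315,190), above the open mouth and seal at (300,270). The jar is still down in the block and the lid's lower edge is about 126 mm above the jar's underside, so I'm handing in.

```bash
python3 -c "
from rig import ctrl
print(ctrl.sign_off())"
```

```text
the job is handed in; nothing more can be done
None
```

I handed the job in at about 11.5 s: the jar is fully down in the block and the unscrewed lid is held level about 35 mm above the seal. The last picture shows nothing disturbed; the sign-off gave no verdict.

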